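Slide the parts tote up the sloping stand and seat it behind the lip

TASK

Bring the wooden parts tote to the foot of the ramp of the sloping stand, then slide it up the ramp between the side rails - do not lift it up there - until its trailing bottom edge drops behind the lip and it sits flat in the upper berth between the lip and the sprung end board. Push gently: the end board may be touched and pressed lightly, but never hard. Let go of the tote and leave the other things on the bench where they are.

Things in the scene. Friction and masses are not known exactly. Their poses are not given: they have to be found in the camera images.
- ramp_foot (a point): Middle of the lower edge (toe) of the stand's ramp, at bench height. Axes, as for the next three points: x uphill along the plywood deck (slope 0.175 rad), y across it, z square to it; the deck's top is z = 0 here, x 0 to 395 mm, 144 mm wide. The tote stays where it is left on the slope; sliding it takes 2 to 5 N, over the lip up to 9 N.
- rails_end (a point): Middle of the deck where the side rails end, 112 mm up from the toe. The rails are 20 mm high, 108 mm apart inside from 40 to 112 mm up from the toe; below that they flare out to 128 mm apart at the toe. Uphill of the rails a wooden carriage lies on the deck, with a lip, a berth and an end board.
- lip_zone (a point): Fixed point on the deck, 190 mm up from the toe. The carriage is clamped at another place each time, so the lip's drop lies anywhere within 30 mm uphill or downhill of this point: this is not reported, feel or see it. A dark bevelled batten rises 7 mm over 51 mm going uphill and ends in the lip, a square 7 mm drop back to the deck.
- deck_top (a point): Middle of the deck's upper edge. In the berth (cheeks 24 mm high, 112 mm apart) the sprung end board, 38 mm high, faces downhill 123 mm uphill of the lip's drop (3 mm more than the tote's length). It gives 1 mm per 4 N and is harmed above 16 N. A tote pushed up against it has its trailing end past the lip.
- tote_mid (a point): Open box of 8 mm board, 120 mm long (x), 96 wide (y), 42 high, 0.5 to 0.8 kg, alike end to end. Point: middle of the box, 21 mm above its underside. A grip board 12 mm thick (in x), 80 wide (in y), crosses its middle, top 41 mm above this point; pockets 46 mm long each side of it, wooden feet up to 22 mm above the underside in them. Starts before the toe, x roughly uphill, on the bench.
- gouge_a: bystander: carving gouge lying beyond the ramp, 200 mm long, lying along its x, 28 mm high; origin under it at its ferrule. Do not disturb.
- gouge_b: bystander: carving gouge lying on the robot's side of the ramp, 220 mm long, along its x, 28 mm high; origin under it at its ferrule. Do not disturb.
- mallet: bystander: square wooden mallet standing on its head, 70 x 55 mm, handle up, 240 mm tall; origin at centre of its underside. Do not disturb.
- glue: bystander: white glue bottle, 54 mm across, 140 mm tall; origin at centre of its underside. Do not disturb.
- dish: bystander: wooden bowl 90 mm across, 40 mm high; origin at centre of its underside. Do not disturb.
- offcut: bystander: wooden offcut 110 x 50 x 30 mm; origin at centre of its underside. Do not disturb.
- rosette: bystander: carved round rosette 76 mm across, 23 mm high; origin at centre of its underside. Do not disturb.
Not all that is in view belongs to the job. What is shaped like the part that bears tote_mid but blue is not meant.

How it is judged (in metres and radians):
On the way, in this order (a step that is already met when the one before it is completed fails the run):
1. the tote is on the ramp between the rails, resting on the stand, still below the berth (x of tote_mid in the frame of ramp_foot between 0.02 and 0.15 m and y of tote_mid in the frame of ramp_foot between -0.014 and 0.014 m and z of tote_mid in the frame of ramp_foot below 0.039 m and contact force between tote and stand above 0.5 N), for 0.1 s.
2. the tote has dropped behind the lip and lies flat on the deck of the berth (x of tote_mid in the frame of ramp_foot above 0.2 m and angle between the z axis of tote_mid and the z axis of ramp_foot, either way round below 0.035 rad and z of tote_mid in the frame of ramp_foot between 0.0175 and 0.024 m and y of tote_mid in the frame of ramp_foot between -0.014 and 0.014 m), for 0.2 s.
At the end, for the whole second after the job is handed in: The tote lies flat in the berth between the lip and the end board: its centre is more than 200 mm uphill of the toe, its underside lies on the deck within 3 mm, parallel to it within 0.035 rad, and within 14 mm of the ramp's middle line; it is released and at rest (all of step 2 and linear speed of tote below 0.01 m/s); the robot touches nothing.
It fails at once if the end board is pressed with more than 16 N (contact force between buffer_c0 and tote above 16 N).
It fails at once if the tote is lifted clear of the ramp instead of slid up it (its centre more than 22 mm above where it lies on the deck, beyond the lower part of the ramp) (x of tote_mid in the frame of ramp_foot above 0.08 m and z of tote_mid in the frame of ramp_foot above 0.043 m).
It fails at once if the tote is tipped over (more than 35 degrees) (angle between tote_mid's own z axis and vertical above 0.61 rad).
It fails at once if a bystander is moved by more than 25 mm (distance of any of gouge_a, gouge_b, mallet, glue, dish, offcut, rosette from where it was at the start of the episode above 0.025 m).
It also fails if it takes over 67 s, if anything falls off the work surface, if the arm or the gripper's body presses on something with over 40 N, if the wrist force passes 120 N, or if a joint passes its speed limit or range.

ROBOT

A 6-joint arm with a two-finger parallel gripper is mounted at the origin on the work surface. World frame = base frame: x ahead of the robot, y to its left, z up, the work surface at z = 0. Lengths are in mm, angles in rad, forces in N, time in s.
With the tool pointing down it reaches from about 400 to 925 mm from the base axis. Payload 12.5 kg.
Tool frame: the origin (TCP) lies at the very end of the fingers, on their centre line; the grasp point (between the pads) lies 19 mm behind it; z points along the fingers, y is the direction in which the jaws open and shut (so a half turn about z gives the same grasp; the last joint's range is limited). The gripper opens to 95 mm and grips with 3 to 60 N. Pads are 20 mm wide; open, the fingers measure 119 mm over their backs; the gripper's body (75 mm by 180 mm) begins 59 mm behind the grasp point.
Start: joints at [-1.366, 0.491, 1.559, -0, 1.092, -0.106], TCP at [191.161, -595.067, 214.661] pointing down, gripper open.
Joint ranges: [-3.1, 3.1], [-0.84, 2.19], [0.05, 2.79], [-1.13, 4.28], [0.06, 2.93], [-2.69, 2.69]. Speed limits (rad/s): [2.22, 2.22, 2.79, 3.14, 3.14, 3.14].

INTERFACE

Orientations are given as [roll, pitch, yaw] about the fixed x, y, z axes, in that order (R = Rz(yaw) Ry(pitch) Rx(roll)).
In Python, from cell import env, read_camera, get_calibration gives the robot as it stands.
- The arm moves only by the tool arm_command, never from a script. Its argument "targets" is a list of rows, each a list of 3 entries, a list of its own where there are three numbers: the turn, a rotation vector about the tool's x, y, z in rad, then the shift along the tool's x, y, z in m, then the closure in counts, from 0 (fully open) to 255 (shut). In form: [[[rx, ry, rz], [tx, ty, tz], fingers], ...]. A call has 1 to 8 rows; each row is the pose to reach, as a shift and turn from the pose commanded when the call began, along the tool's axes at that moment; what a row does not reach only later rows make up. A row lasts 1/10 s, in which the tool goes at most 50 mm and 8.59 degrees, less where a joint would pass 70% of its speed; a pose out of reach is approached as far as the arm can. A call with a gripper value outside its range is refused whole. The fingers move at their own pace and stop on an object; the grip force is fixed at half the most. Time passes only in rows, so rows that repeat a pose let the fingers close. It gives the time, the measured TCP pose, the force and the opening at its end, in the units of the state.
- env.state(): the state, without advancing time (a new reading comes with each control period).
- read_camera(name): name is "side" or "top"; returns (picture, depth): 400x640x3 uint8, blue, green, red; 400x640 float32, mm along the optical axis (not along the pixel's ray), 0 where there is no reading.
- get_calibration(name): a dict with "vfov" (degrees; the focal length in pixels is half the picture's height over the tangent of half this angle, whatever the lens; pixels are square), "cx", "cy" (the principal point, pixels), "world_from_camera" (4x4, takes a point from camera to world coordinates). Camera axes: x right, y down, z forward; pixel columns grow to the right and rows downward; lengths in mm; the calibration is good to about 2 mm. A picture is of the moment at which its call begins. get_calibration takes no time and is no camera call.
- env.job_done(): hands the job in, once; it reports no verdict.
The state is a dict: "t": time; "joints": joint angles; "qvel": joint speeds; "tau": joint torques, N m; "eef_pos": TCP position; "tcp_rot": TCP orientation; "ft_force": force on the tool from outside, world axes, zero at the start; "moment": the same for the moment, N m; "opening": opening from 0.0 (shut) to 1.0 (fully open).
Only numpy, scipy, OpenCV 4.12 (cv2) and the standard library are available. Lean on these libraries where they do the work, as an engineer would, in place of code of your own. Each camera call takes 0.05 s, during which the arm holds its last target.

## Working session

There is one attempt and no reset: what is moved stays moved. The work goes in short steps, Python scripts to look and compute and a tool call to move; the robot and the scene stay as the last step left them, time stands still between calls to the robot, and variables do not carry over. Pictures are saved under pics/ and viewed, and the job is handed in when it is done.

Besides the shell and the picture viewer there is one more tool, called after "Call:" by a JSON object that holds its "name" and its "arguments", one argument or row to a line. arm_command: Moves the arm, as the interface text tells. Its arguments: {"type":"object","properties":{"targets":{"type":"array"}},"required":["targets"]}

```bash
ls; mkdir -p pics
cat > h.py <<'E'
import numpy as np, cv2
from cell import env, read_camera, get_calibration
def K(c,shape=(400,640)):
    f=shape[0]/2/np.tan(np.radians(c['vfov'])/2); return f,c['cx'],c['cy']
def cloud(depth,c):
    f,cx,cy=K(c); v,u=np.indices(depth.shape)
    P=np.stack([(u-cx)/f*depth,(v-cy)/f*depth,depth,np.ones_like(depth)],-1)
    return (P@np.array(c['world_from_camera']).T)[...,:3]
def snap(name):
    p,d=read_camera(name); np.savez(''+name+'.npz',p=p,d=d); return p,d
E
python3 - <<'E'
from h import *
print(env.state())
for n in('side','top'):
    p,d=snap(n); c=get_calibration(n); print(n,c, (d>0).mean())
    cv2.imwrite(f'pics/{n}0.png',p)
E
```

```text
pics
{'t': 0.0, 'joints': array([-1.36559356e+00,  4.91570180e-01,  1.55946820e+00, -5.27680793e-06,
        1.09166653e+00, -1.05565531e-01]), 'qvel': array([-0.00027691, -0.00111593,  0.00059927, -0.00270103,  0.00101147,
       -0.00252562]), 'tau': array([-3.00335400e-03, -6.12652159e+01, -2.58190155e+01,  6.91776141e-02,
        4.82102029e-02, -1.13347062e-04]), 'eef_pos': array([ 191.10976615, -594.8081907 ,  214.04868666]), 'tcp_rot': array([-3.14048610e+00, -1.12543784e-04,  3.10770676e-01]), 'ft_force': array([-0.06462853,  0.64939792, -0.27710868]), 'moment': array([ 0.00334369, -0.00777277,  0.02393515]), 'opening': 0.9952838554350537}
side {'vfov': 48.04530741913898, 'cx': 321.5794006024037, 'cy': 203.46007468970484, 'world_from_camera': array([[-9.83799350e-01, -1.48478114e-01,  1.00464367e-01,
         4.63979225e+02],
       [-1.78557798e-01,  7.61543871e-01, -6.23031335e-01,
         8.24951137e+02],
       [ 1.59984945e-02, -6.30876518e-01, -7.75718291e-01,
         1.03338654e+03],
       [ 0.00000000e+00,  0.00000000e+00,  0.00000000e+00,
         1.00000000e+00]])} 0.9960234375
top {'vfov': 45.24817971291228, 'cx': 313.1226727821938, 'cy': 206.44789636359184, 'world_from_camera': array([[ 4.17903279e-02, -9.74057465e-01,  2.22408688e-01,
         3.08696712e+02],
       [-9.99109951e-01, -4.20185452e-02,  3.70783548e-03,
         4.66557821e+01],
       [ 5.73364467e-03, -2.22365685e-01, -9.74946474e-01,
         1.19361211e+03],
       [ 0.00000000e+00,  0.00000000e+00,  0.00000000e+00,
         1.00000000e+00]])} 0.996015625
```

View pics/side0.png

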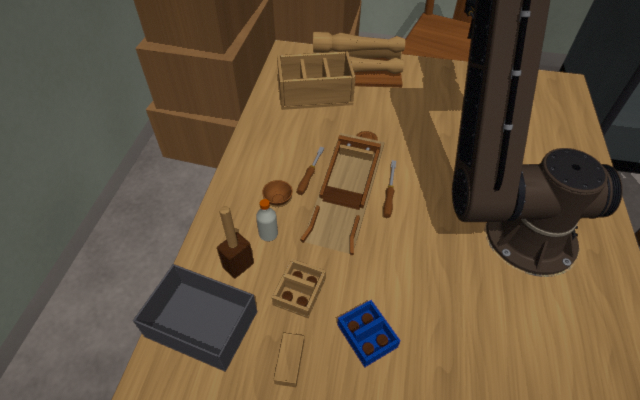

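View pics/top0.png

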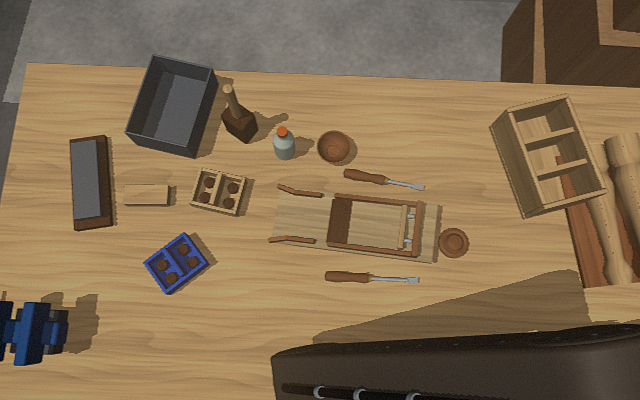

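Run:
```python
from h import *
z=np.load('top.npz');p=z['p']
cv2.imwrite('pics/crop_t.png',cv2.resize(p[150:300,130:480],None,fx=2.28,fy=2.28,interpolation=cv2.INTER_CUBIC))
z=np.load('side.npz');p=z['p']
cv2.imwrite('pics/crop_s.png',cv2.resize(p[120:330,250:420],None,fx=2.8,fy=2.8,interpolation=cv2.INTER_CUBIC))
c=get_calibration('top');d=np.load('top.npz')['d'];P=cloud(d,c)
for (u,v) in [(220,192),(222,180),(177,263),(285,215),(310,220),(340,222),(380,225),(432,235),(200,300),(148,195),(453,242),(285,145)]:
    print(u,v,P[v,u].round(1))
```

```text
220 192 [601.4 285.6  28.9]
222 180 [628.2 279.9  45.2]
177 263 [417.6 367.4  53.6]
285 215 [555.4 121.6   1.1]
310 220 [542.7  57.5  13.6]
340 222 [536.8 -16.6  34.5]
380 225 [ 531.2 -113.5   46.3]
432 235 [ 507.9 -233.9   69.4]
200 300 [335.2 317.    0.4]
148 195 [586.1 464.7  28.1]
453 242 [ 501.1 -297.6   21.3]
285 145 [708.3 125.1  95.9]
```

View pics/crop_t.png

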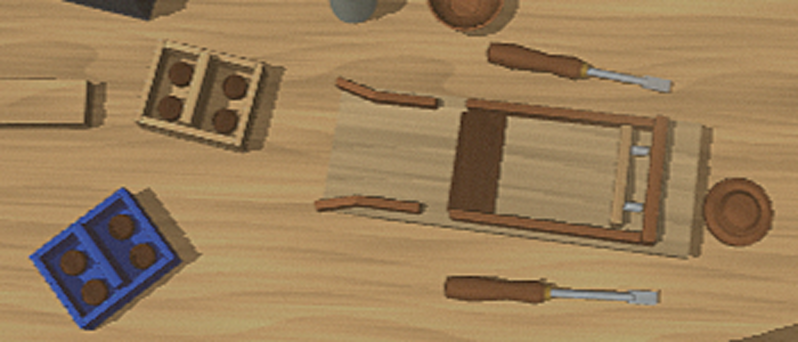

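View pics/crop_s.png

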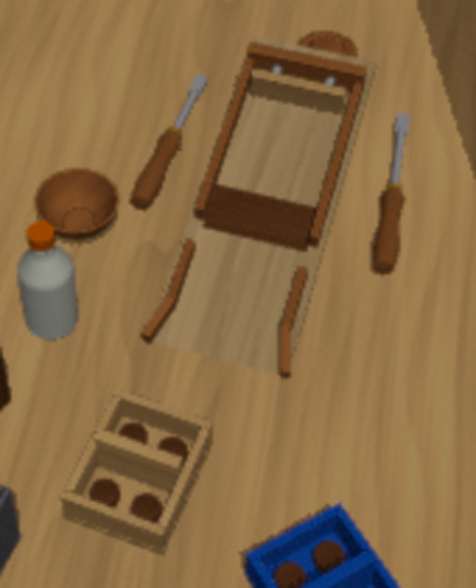

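```bash
cat > geo.py <<'E'
from h import *
def merged():
    out=[]
    for n in('top','side'):
        z=np.load(f'{n}.npz'); P=cloud(z['d'],get_calibration(n)); ok=z['d']>0
        out.append((P,z['p'],ok))
    return out
def tote(P,p,ok,ctr,R=85):
    m=ok&(np.hypot(P[...,0]-ctr[0],P[...,1]-ctr[1])<R)
    g=m&(P[...,2]>36)&(P[...,2]<48)
    b=m&(P[...,2]>56)&(P[...,2]<70)
    return P[g],P[b]
E
python3 - <<'E'
from geo import *
for P,p,ok in merged():
    g,b=tote(P,p,ok,(603,284))
    for q in(g,b): print(len(q),cv2.minAreaRect(q[:,:2].astype(np.float32)),q.mean(0).round(1),np.median(q[:,2]))
    print('noise bench z',P[290:310,205:215,2].std() )
# ramp, from approximate: toe->top
for P,p,ok in merged():
    hsv=cv2.cvtColor(p,cv2.COLOR_BGR2HSV)
    # deck seed region between rails
    e=np.array([-0.12,-1]);e/=np.linalg.norm(e)
    m=ok&(P[...,1]<100)&(P[...,1]>40)&(abs(P[...,0]-(545+0.1*(P[...,1]-60)))<40)&(P[...,2]<40)
    q=P[m];A=np.c_[q[:,:2],np.ones(len(q))];s,*_=np.linalg.lstsq(A,q[:,2],rcond=None)
    r=q[:,2]-A@s;print('plane',s,np.arctan(np.hypot(*s[:2])),np.arctan2(-s[1],-s[0]) ,r.std(),len(q))
    m=ok&(P[...,1]<-60)&(P[...,1]>-120)&(abs(P[...,0]-530)<35)&(P[...,2]<90)
    q=P[m];A=np.c_[q[:,:2],np.ones(len(q))];s,*_=np.linalg.lstsq(A,q[:,2],rcond=None)
    r=q[:,2]-A@s;print('berth plane',s,np.arctan(np.hypot(*s[:2])), r.std(),len(q))
E
```

```text
595 ((603.4623413085938, 290.563720703125), (121.06683349609375, 97.29241180419922), 78.8011474609375) [601.4 289.7  41.9] 42.129363016616026
168 ((603.15625, 290.25164794921875), (13.026609420776367, 80.07237243652344), 78.71157836914062) [601.8 290.3  61.6] 61.325768551397914
noise bench z 84.16301374069651
622 ((602.1470336914062, 291.41741943359375), (122.82756805419922, 96.99932861328125), 78.74163818359375) [601.1 295.1  41.4] 41.41031437714952
163 ((601.4890747070312, 292.0322265625), (13.663045883178711, 78.48776245117188), 79.56232452392578) [601.7 292.7  61.2] 61.45892366738417
noise bench z 72.69187829442915
plane [-2.31885005e-02 -1.77102453e-01  3.89294473e+01] 0.1767501774092116 1.440604242885268 2.1822604003226127 742
berth plane [-2.24202344e-02 -1.65937586e-01  3.90590935e+01] 0.16590623156488915 2.2906506684194605 697
plane [-2.47563631e-02 -1.82051479e-01  3.98040869e+01] 0.18170063374338352 1.435639855292934 2.2248638166031314 536
berth plane [-1.39395507e-02 -1.73238425e-01  3.32715932e+01] 0.17207947592077585 2.4708110992808567 394
```

Run:
```python
from geo import *
yaw=np.radians(-97.4);th=.175
ex=np.array([np.cos(yaw)*np.cos(th),np.sin(yaw)*np.cos(th),np.sin(th)]);ey=np.array([-np.sin(yaw),np.cos(yaw),0]);ez=np.cross(ex,ey)
O=np.array([555,125,0.])
R=np.c_[ex,ey,ez]
for P,p,ok in merged():
    Q=(P-O)@R
    hsv=cv2.cvtColor(p,cv2.COLOR_BGR2HSV)
    box=ok&(Q[...,0]>-40)&(Q[...,0]<440)&(abs(Q[...,1])<90)
    h=Q[...,2]
    deck=box&(abs(h)<5)&(Q[...,0]>20)&(Q[...,0]<110)&(abs(Q[...,1])<45)
    print('deck h',np.median(h[deck]))
    # rails tops: height 14..25 for x<112
    for x0 in range(0,400,12):
        b=box&(Q[...,0]>=x0)&(Q[...,0]<x0+12)
        hi=b&(h>10)
        lo=Q[...,1][b&(h>10)&(Q[...,1]<0)];up=Q[...,1][b&(h>10)&(Q[...,1]>0)]
        mid=h[b&(abs(Q[...,1])<30)]
        f=lambda a:(len(a),a.min().round(1),a.max().round(1)) if len(a) else None
        print(x0,f(lo),f(up),np.median(mid).round(1) if len(mid) else None)
```

```text
deck h 3.09731706561021
0 (25, np.float64(-69.1), np.float64(-57.2)) (24, np.float64(57.0), np.float64(68.6)) 4.1
12 (25, np.float64(-66.4), np.float64(-55.9)) (23, np.float64(54.8), np.float64(66.2)) 3.7
24 (23, np.float64(-63.4), np.float64(-53.9)) (23, np.float64(54.4), np.float64(64.9)) 3.8
36 (24, np.float64(-63.4), np.float64(-52.4)) (25, np.float64(45.8), np.float64(62.6)) 4.1
48 (24, np.float64(-63.0), np.float64(-15.8)) (23, np.float64(54.4), np.float64(65.2)) 4.1
60 (21, np.float64(-62.8), np.float64(-53.7)) (22, np.float64(55.2), np.float64(63.2)) 4.1
72 (23, np.float64(-63.0), np.float64(-52.4)) (25, np.float64(54.9), np.float64(65.6)) 4.0
84 (19, np.float64(-62.3), np.float64(-54.0)) (16, np.float64(54.9), np.float64(63.9)) 4.3
96 (1, np.float64(-44.7), np.float64(-44.7)) None 3.5
108 None (1, np.float64(65.8), np.float64(65.8)) 4.2
120 (13, np.float64(-63.4), np.float64(-15.9)) (21, np.float64(23.0), np.float64(68.5)) 5.2
132 (32, np.float64(-63.6), np.float64(-3.6)) (28, np.float64(47.4), np.float64(69.2)) 7.4
144 (62, np.float64(-63.6), np.float64(-0.6)) (54, np.float
[... 3621 characters left out ...]
p.float64(68.5)) 3.8
276 (14, np.float64(-62.6), np.float64(-15.4)) (14, np.float64(59.6), np.float64(68.2)) 3.8
288 (139, np.float64(-62.1), np.float64(-0.5)) (155, np.float64(0.6), np.float64(68.6)) 26.2
300 (31, np.float64(-62.0), np.float64(-1.0)) (27, np.float64(1.7), np.float64(69.5)) 40.2
312 (32, np.float64(-61.6), np.float64(-8.9)) (62, np.float64(0.9), np.float64(68.3)) 29.5
324 (139, np.float64(-61.7), np.float64(-0.5)) (131, np.float64(0.8), np.float64(68.7)) 34.8
336 (14, np.float64(-53.8), np.float64(-1.1)) (7, np.float64(5.6), np.float64(63.0)) 38.1
348 None None None
360 (1, np.float64(-61.5), np.float64(-61.5)) None 4.0
372 None None 2.1
384 None None None
396 None None None
```

```bash
cat > ramp.py <<'E'
from geo import *
from scipy.spatial.transform import Rotation as Rn
yaw=np.radians(-96.5);th=.175
ex=np.array([np.cos(yaw)*np.cos(th),np.sin(yaw)*np.cos(th),np.sin(th)]);ey=np.array([-np.sin(yaw),np.cos(yaw),0]);ez=np.cross(ex,ey)
R=np.c_[ex,ey,ez]
_y0=np.radians(-97.4)
_a=np.array([np.cos(_y0)*np.cos(th),np.sin(_y0)*np.cos(th),np.sin(th)]);_b=np.array([-np.sin(_y0),np.cos(_y0),0])
O=np.array([555,125,0.])-20.5*_a-1.2*_b; O[2]=0
def go(world,Rt,st=None):
    st=st or env.state(); Rc=Rn.from_euler('xyz',st['tcp_rot']).as_matrix()
    print('shift mm',(Rc.T@(np.array(world)-st['eef_pos'])).round(1),'rotvec',Rn.from_matrix(Rc.T@Rt).as_rotvec().round(4))
Rdown=lambda yw: Rn.from_euler('xyz',[np.pi,0,yw]).as_matrix()
Rramp=np.c_[-ey*-1,ex*1,-ez] # x=?,fixed below
Rramp=np.c_[np.cross(ex,-ez),ex,-ez]
E
python3 - <<'E'
from ramp import *
print(O,np.linalg.det(Rramp),Rramp.round(2),Rn.from_matrix(Rramp).as_euler('xyz'))
for (P,p,ok),n in zip(merged(),('top','side')):
    Q=(P-O)@R; x,y,h=Q[...,0],Q[...,1],Q[...,2]
    d=ok&(abs(y)<40)&(abs(h)<4)&(x>10)&(x<125); print(n,'deck',np.median(h[d]).round(2), 'berth',np.median(h[ok&(abs(y)<40)&(x>215)&(x<300)&(abs(h)<5)]).round(2))
    for a,b in((50,110),(220,300)):
        for s in(1,-1):
            q=ok&(h>15)&(h<30)&(x>a)&(x<b)&(y*s>45)&(y*s<75); yy=y[q]; print(a,s,np.percentile(yy,[2,50,98]).round(1))
    rl=ok&(h>14)&(h<26)&(x<125)&(x>60)&(abs(y)>45)&(abs(y)<75);print('rails end',np.percentile(x[rl],[97,99,100]).round(1))
    bt=ok&(abs(y)<40)&(h>5)&(h<10)&(x>150)&(x<230);print('batten x',np.percentile(x[bt],[90,97,99]).round(1),'dark:')
    bd=ok&(abs(y)<40)&(h>34)&(h<45)&(x>270)&(x<330);print('board x',np.percentile(x[bd],[1,3,10,90]).round(1))
    bd=ok&(abs(y)<40)&(h>8)&(h<30)&(x>290)&(x<325);print('boardface',np.percentile(x[bd],[1,5,50]).round(1))
    # dark batten colour: uphill end
    v=cv2.cvtColor(p,cv2.COLOR_BGR2GRAY)
    dk=ok&(abs(y)<45)&(x>120)&(x<240)&(v<75)&(h<10);print('dark',np.percentile(x[dk],[1,50,97,99]).round(1),dk.sum())
# toe from colour edges: skip; mallet etc
P,p,ok=merged()[0]
for nm,uv in dict(mallet=(240,122),mtop=(229,90)).items(): print(nm,P[uv[1],uv[0]].round())
tx=np.array([602.5,291,120]); go(tx,Rdown(-.195))
E
```

```text
[556.40997767 145.1733154    0.        ] 0.9999999999999997 [[ 0.99 -0.11 -0.02]
 [-0.11 -0.98 -0.17]
 [ 0.    0.17 -0.98]] [ 2.96659265e+00  2.22044605e-16 -1.13446401e-01]
top deck 0.36 berth 0.32
50 1 [55.  59.4 65.2]
50 -1 [-63.  -58.1 -52.7]
220 1 [56.9 61.1 66.8]
220 -1 [-65.1 -60.6 -54.7]
rails end [110.1 111.2 111.9]
batten x [187.7 189.7 217.5] dark:
board x [311.9 312.1 313.  322.6]
boardface [323.7 323.7 323.8]
dark [138.6 162.8 186.8 187.9] 687
side deck 0.08 berth -0.22
50 1 [53.5 58.4 63.5]
50 -1 [-64.2 -59.4 -54.5]
220 1 [55.5 60.4 65.5]
220 -1 [-66.2 -61.6 -56.3]
rails end [108.6 109.6 110.4]
batten x [186.8 201.8 212.6] dark:
board x [309.  309.2 310.3 321.6]
boardface [308.2 308.7 311.5]
dark [139.  162.6 186.7 188.2] 477
mallet [760. 237. 103.]
mtop [776. 243. 238.]
shift mm [ 662.6 -717.5   94.9] rotvec [-1.000e-03  1.000e-04  5.058e-01]
```

Call:
{"name": "arm_command", "arguments": {
  "targets": [
    [[0,0,0.25],[0.321,-0.154,-0.066],110],
    [[0,0,0.25],[0.321,-0.154,-0.066],110],
    [[0,0,0.25],[0.321,-0.154,-0.066],130],
    [[0,0,0.25],[0.321,-0.154,-0.066],148],
    [[0,0,0.25],[0.321,-0.154,-0.066],148],
    [[0,0,0.25],[0.321,-0.154,-0.066],148],
    [[0,0,0.25],[0.321,-0.154,-0.066],148],
    [[0,0,0.25],[0.321,-0.154,-0.066],148]
  ]
}}

```text
t: 0.9
eef_pos: [452.4, -347.3, 281.5]
tcp_rot: [3.141, -0.001, 0.064]
ft_force: [-0.1, -0.3, -0.0]
opening: 0.431
```

Run:
```python
from ramp import *
print(env.state()['joints']); go([590,20,260],Rdown(-.195)); go([602.5,291,150],Rdown(-.195))
```

```text
[-7.70822542e-01  3.50535240e-01  1.60573859e+00  6.48780917e-04
  1.18421790e+00  7.35441753e-01]
shift mm [ 160.9 -357.7   21.5] rotvec [ 0.0003 -0.0012  0.2593]
shift mm [ 190.7 -627.4  131.4] rotvec [ 0.0003 -0.0012  0.2593]
```

Call:
{"name": "arm_command", "arguments": {
  "targets": [
    [[0,0,0.259],[0.16,-0.358,0.02],148],
    [[0,0,0.259],[0.16,-0.358,0.02],148],
    [[0,0,0.259],[0.16,-0.358,0.02],148],
    [[0,0,0.259],[0.16,-0.358,0.02],148],
    [[0,0,0.259],[0.16,-0.358,0.02],148],
    [[0,0,0.259],[0.16,-0.358,0.02],148],
    [[0,0,0.259],[0.16,-0.358,0.02],148],
    [[0,0,0.259],[0.16,-0.358,0.02],148]
  ]
}}

```text
t: 1.7
eef_pos: [587.9, 18.6, 260.2]
tcp_rot: [3.141, 0.001, -0.198]
ft_force: [0.9, -1.0, 0.5]
opening: 0.419
```

Run:
```python
from ramp import *
go([602.5,291,150],Rdown(-.195))
```

```text
shift mm [ -39.3 -270.   110.1] rotvec [ 0.0003  0.0006 -0.0032]
```

Call:
{"name": "arm_command", "arguments": {
  "targets": [
    [[0,0,0],[-0.039,-0.27,0.11],148],
    [[0,0,0],[-0.039,-0.27,0.11],148],
    [[0,0,0],[-0.039,-0.27,0.11],148],
    [[0,0,0],[-0.039,-0.27,0.11],148],
    [[0,0,0],[-0.039,-0.27,0.11],148],
    [[0,0,0],[-0.039,-0.27,0.11],148],
    [[0,0,0],[-0.039,-0.27,0.11],148],
    [[0,0,0],[-0.039,-0.27,0.11],148]
  ]
}}

```text
t: 2.5
eef_pos: [602.2, 289.4, 149.5]
tcp_rot: [3.14, 0.001, -0.197]
ft_force: [-1.3, 0.5, -0.4]
opening: 0.422
```

Run:
```python
from ramp import *
go([602.5,291,30],Rdown(-.195))
st=env.state();print(st['eef_pos'],st['tcp_rot'],st['opening'])
p,d=snap('top');p2,d2=snap('side')
a=cv2.resize(p[100:280,120:320],None,fx=2,fy=2);b=cv2.resize(p2[180:360,220:420],None,fx=2,fy=2)
cv2.imwrite('pics/a1.png',np.hstack([a,b]))
```

```text
shift mm [  0.2  -1.8 119.5] rotvec [ 0.0013  0.0015 -0.0018]
[602.18752093 289.35395653 149.48407224] [ 3.14030888e+00  1.45385094e-03 -1.96773439e-01] 0.4215416850756074
```

View pics/a1.png

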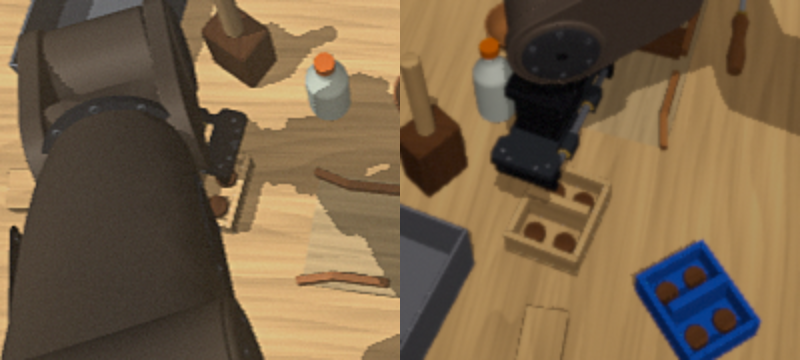

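The gripper stands over the wooden tote (side-crop about 560,215), with the blue one clear to the right at (700,310) and the mallet and glue clear. Going down.

Call:
{"name": "arm_command", "arguments": {
  "targets": [
    [[0,0,0],[0,-0.001,0.03],148],
    [[0,0,0],[0,-0.001,0.06],148],
    [[0,0,0],[0,-0.001,0.08],148],
    [[0,0,0],[0,-0.001,0.095],148],
    [[0,0,0],[0,-0.001,0.108],148],
    [[0,0,0],[0,-0.001,0.118],148],
    [[0,0,0],[0,-0.001,0.118],148]
  ]
}}

```text
t: 3.3
eef_pos: [602.5, 289.7, 31.7]
tcp_rot: [3.141, 0.001, -0.199]
ft_force: [-0.1, -0.6, 0.1]
opening: 0.42
```

Call:
{"name": "arm_command", "arguments": {
  "targets": [
    [[0,0,0],[0,0,0],190],
    [[0,0,0],[0,0,0],220],
    [[0,0,0],[0,0,0],255],
    [[0,0,0],[0,0,0],255],
    [[0,0,0],[0,0,0],255],
    [[0,0,0],[0,0,0],255]
  ]
}}

```text
t: 3.9
eef_pos: [603.0, 290.3, 33.1]
tcp_rot: [-3.141, -0.001, -0.198]
ft_force: [-1.6, 1.0, 5.0]
opening: 0.125
```

Call:
{"name": "arm_command", "arguments": {
  "targets": [
    [[0,0,0],[0,0,-0.02],255],
    [[0,0,0],[0,0,-0.045],255],
    [[0,0,0],[0,0,-0.07],255],
    [[0,0,0],[0,0,-0.07],255],
    [[0,0,0],[0,0,-0.07],255]
  ]
}}

```text
t: 4.4
eef_pos: [602.2, 289.9, 101.5]
tcp_rot: [3.141, 0.001, -0.198]
ft_force: [-1.0, -1.1, -5.5]
opening: 0.123
```

Run:
```python
from ramp import *
st=env.state();print(st['ft_force'],st['opening'],st['tcp_rot'])
w=O+R@[64,0,95];print(w);go(w,Rramp)
```

```text
[-1.04127947 -1.08679084 -5.47987801] 0.12257742772386387 [ 3.14092328e+00  8.93352360e-04 -1.98263987e-01]
[551.14804037  98.98988444 104.691942  ]
shift mm [-12.5 197.3  -3. ] rotvec [-0.1743  0.0083 -0.0845]
```

Call:
{"name": "arm_command", "arguments": {
  "targets": [
    [[-0.04,0.002,-0.02],[-0.003,0.04,-0.003],255],
    [[-0.08,0.004,-0.04],[-0.006,0.08,-0.003],255],
    [[-0.12,0.006,-0.06],[-0.008,0.12,-0.003],255],
    [[-0.15,0.008,-0.075],[-0.01,0.155,-0.003],255],
    [[-0.174,0.008,-0.084],[-0.012,0.185,-0.003],255],
    [[-0.174,0.008,-0.084],[-0.0125,0.197,-0.003],255],
    [[-0.174,0.008,-0.084],[-0.0125,0.197,-0.003],255],
    [[-0.174,0.008,-0.084],[-0.0125,0.197,-0.003],255]
  ]
}}

```text
t: 5.2
eef_pos: [551.8, 99.9, 104.9]
tcp_rot: [2.968, -0.0, -0.114]
ft_force: [1.6, 0.2, -4.9]
opening: 0.126
```

```bash
cat > st.py <<'E'
from ramp import *
st=env.state();q=(st['eef_pos']-O)@R
print('tcp ramp',q.round(1),'force ramp',(st['ft_force']@R).round(1),'t',st['t'],'open',st['opening'])
E
python3 - <<'E'
from st import *
go(O+R@[64,0,33],Rramp)
p,d=snap('side')
cv2.imwrite('pics/a2.png',cv2.resize(p[120:330,230:430],None,fx=2.8,fy=2.8))
E
```

```text
tcp ramp [63.1  0.6 95.4] force ramp [-1.2  1.6 -4.7] t 5.2 open 0.12633842259476716
shift mm [-0.6  1.  62.4] rotvec [-0.0014  0.0001 -0.001 ]
```

View pics/a2.png

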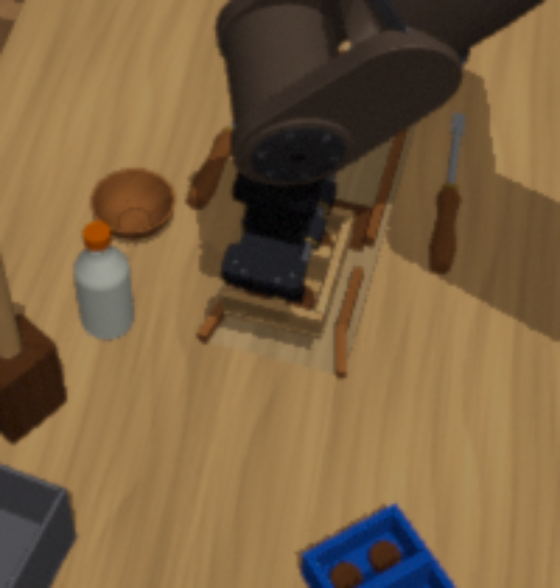

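The tote hangs square between the rails, with its trailing edge near the toe (crop about 270,320). Lowering.

Call:
{"name": "arm_command", "arguments": {
  "targets": [
    [[0,0,0],[-0.001,0.001,0.02],255],
    [[0,0,0],[-0.001,0.001,0.035],255],
    [[0,0,0],[-0.001,0.001,0.047],255],
    [[0,0,0],[-0.001,0.001,0.055],255],
    [[0,0,0],[-0.001,0.001,0.06],255],
    [[0,0,0],[-0.001,0.001,0.06],255]
  ]
}}

```text
t: 5.85
eef_pos: [549.4, 88.4, 46.2]
tcp_rot: [2.967, -0.0, -0.114]
ft_force: [-0.5, 0.2, -5.6]
opening: 0.125
```

```bash
python3 st.py
```

```text
tcp ramp [64.4 -0.5 35.6] force ramp [-1.2 -0.5 -5.5] t 5.85 open 0.1250448285037908
```

Call:
{"name": "arm_command", "arguments": {
  "targets": [
    [[0,0,0],[0,0,0.001],255],
    [[0,0,0],[0,0,0.002],255],
    [[0,0,0],[0,0,0.003],255],
    [[0,0,0],[0,0,0.003],255]
  ]
}}

```text
t: 6.25
eef_pos: [549.6, 87.8, 44.0]
tcp_rot: [2.967, -0.001, -0.114]
ft_force: [0.5, 0.5, -4.4]
opening: 0.123
```

```bash
python3 st.py
```

```text
tcp ramp [64.6 -0.3 33.3] force ramp [-1.3  0.4 -4.2] t 6.25 open 0.12313250156478496
```

Call:
{"name": "arm_command", "arguments": {
  "targets": [
    [[0,0,0],[0,0,0.0005],255],
    [[0,0,0],[0,0,0.001],255],
    [[0,0,0],[0,0,0.0015],255],
    [[0,0,0],[0,0,0.0015],255]
  ]
}}

```text
t: 6.65
eef_pos: [549.7, 87.7, 43.9]
tcp_rot: [2.967, -0.002, -0.114]
ft_force: [-4.6, 3.7, 14.9]
opening: 0.125
```

```bash
python3 st.py
```

```text
tcp ramp [64.6 -0.2 33.2] force ramp [-0.5 -5.  15.2] t 6.65 open 0.12522977289760992
```

Firm contact with the deck. Letting go to a part opening that clears the pocket walls.

Call:
{"name": "arm_command", "arguments": {
  "targets": [
    [[0,0,0],[0,0,-0.001],255],
    [[0,0,0],[0,0,-0.001],215],
    [[0,0,0],[0,0,-0.001],170],
    [[0,0,0],[0,0,-0.001],150],
    [[0,0,0],[0,0,-0.001],150]
  ]
}}

```text
t: 7.15
eef_pos: [549.4, 87.6, 43.2]
tcp_rot: [2.967, -0.001, -0.114]
ft_force: [0.5, 0.3, -0.5]
opening: 0.354
```

Call:
{"name": "arm_command", "arguments": {
  "targets": [
    [[0,0,0],[0,0,-0.02],150],
    [[0,0,0],[0,0,-0.05],150],
    [[0,0,0],[0,-0.04,-0.06],180],
    [[0,0,0],[0,-0.09,-0.06],220],
    [[0,0,0],[0,-0.12,-0.06],255],
    [[0,0,0],[0,-0.12,-0.06],255],
    [[0,0,0],[0,-0.12,-0.06],255]
  ]
}}

```text
t: 7.85
eef_pos: [563.6, 215.5, 81.1]
tcp_rot: [2.967, 0.0, -0.113]
ft_force: [0.4, -0.3, -0.0]
opening: 0.051
```

```bash
cat > see.py <<'E'
from st import *
import sys
p,d=snap('top');p2,d2=snap('side')
def see(tag):
    a=cv2.resize(p[130:310,180:480],None,fx=1.6,fy=1.6);b=cv2.resize(p2[110:330,270:410],None,fx=2.2,fy=2.2)
    h=max(a.shape[0],b.shape[0]);f=lambda i:cv2.copyMakeBorder(i,0,h-i.shape[0],0,0,cv2.BORDER_CONSTANT)
    cv2.imwrite(f'pics/{tag}.png',np.hstack([f(a),f(b)]))
# wooden rim/board points of tote in ramp frame
for (P,pp,ok),n in zip(merged(),('top','side')):
    hsv=cv2.cvtColor(pp,cv2.COLOR_BGR2HSV)
    wood=(hsv[...,2]>70)&(hsv[...,1]>50)
    Q=(P-O)@R;x,y,h=Q[...,0],Q[...,1],Q[...,2]
    m=ok&wood&(abs(y)<53)&(h>37)&(h<56)&(x>-60)&(x<305)
    b=ok&wood&(abs(y)<45)&(h>58)&(h<68)&(x>-30)&(x<300)
    for l,k in(('rim',m),('bd',b)):
        if k.sum()>5: print(n,l,k.sum(),'x',np.percentile(x[k],[2,98]).round(1),'y',np.percentile(y[k],[2,98]).round(1),'h',np.median(h[k]).round(1))
    k=m&(x>-60)
    if k.sum()>30:
        A=np.c_[x[k],np.ones(k.sum())];print('   rim tilt',np.linalg.lstsq(A,h[k],rcond=None)[0].round(3))
see(sys.argv[1])
E
python3 see.py b1
```

```text
tcp ramp [-55.5  -0.8  92.2] force ramp [ 0.3  0.4 -0.1] t 7.85 open 0.05092499924368929
top rim 624 x [  5.7 124.5] y [-47.9  47.4] h 42.2
top bd 163 x [59.  70.9] y [-38.3  38.6] h 61.9
   rim tilt [-2.0000e-03  4.2753e+01]
side rim 114 x [ 3.6 75.4] y [-49.4 -22.8] h 41.6
   rim tilt [8.0000e-03 4.1772e+01]
```

View pics/b1.png

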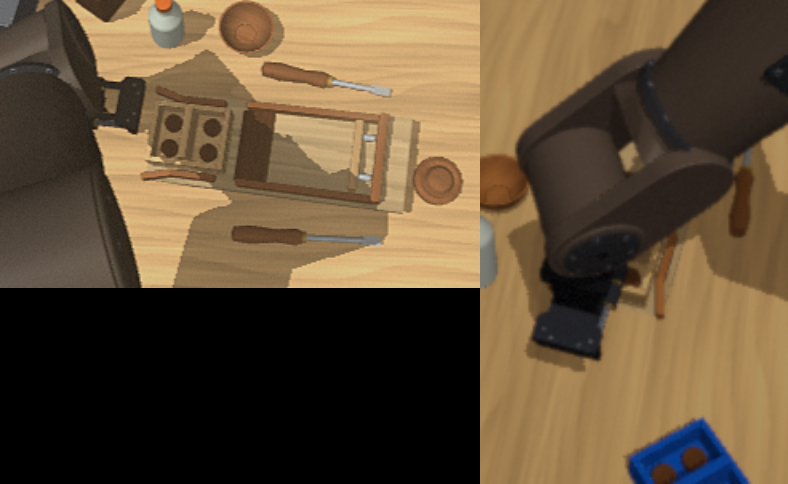

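Call:
{"name": "arm_command", "arguments": {
  "targets": [
    [[0,0,0],[-0.001,0.02,0.03],255],
    [[0,0,0],[-0.001,0.026,0.05],255],
    [[0,0,0],[-0.001,0.026,0.065],255],
    [[0,0,0],[-0.001,0.026,0.076],255],
    [[0,0,0],[-0.001,0.026,0.076],255],
    [[0,0,0],[-0.001,0.03,0.076],255],
    [[0,0,0],[-0.001,0.034,0.076],255]
  ]
}}

```text
t: 8.65
eef_pos: [558.1, 169.0, 13.4]
tcp_rot: [2.968, -0.002, -0.114]
ft_force: [-0.0, -0.1, 0.5]
opening: 0.002
```

```bash
python3 st.py
```

```text
tcp ramp [-21.2  -1.   17.3] force ramp [0.2 0.  0.4] t 8.65 open 0.002024197574591743
```

Call:
{"name": "arm_command", "arguments": {
  "targets": [
    [[0,0,0],[0.001,0.003,0.001],255],
    [[0,0,0],[0.001,0.006,0.001],255],
    [[0,0,0],[0.001,0.009,0.001],255],
    [[0,0,0],[0.001,0.012,0.001],255],
    [[0,0,0],[0.001,0.015,0.001],255],
    [[0,0,0],[0.001,0.018,0.001],255],
    [[0,0,0],[0.001,0.021,0.001],255],
    [[0,0,0],[0.001,0.024,0.001],255]
  ]
}}

```text
t: 9.45
eef_pos: [556.1, 145.4, 15.8]
tcp_rot: [2.968, -0.001, -0.114]
ft_force: [0.3, 2.9, -0.9]
opening: 0.005
```

```bash
python3 see.py b2
```

```text
tcp ramp [ 2.6 -0.3 15.6] force ramp [-3.   0.  -0.3] t 9.45 open 0.005413583001127141
top rim 384 x [ 30.9 131.3] y [-47.6  47.4] h 42.4
top bd 28 x [66.7 78.5] y [-39.3   7.8] h 61.8
   rim tilt [-2.4000e-02  4.5154e+01]
side rim 103 x [11.4 86.4] y [-49.4 -32. ] h 42.1
   rim tilt [9.0000e-03 4.1713e+01]
```

View pics/b2.png

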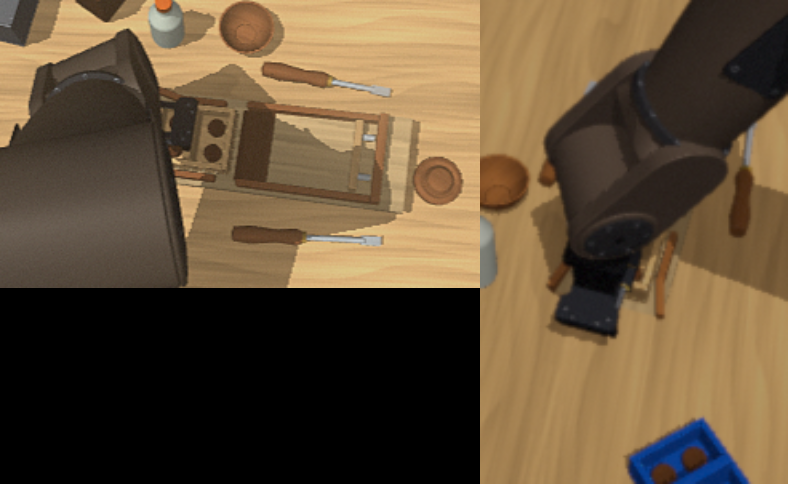

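Call:
{"name": "arm_command", "arguments": {
  "targets": [
    [[0,0,0],[0,0.0035,0],255],
    [[0,0,0],[0,0.007,0],255],
    [[0,0,0],[0,0.0105,0],255],
    [[0,0,0],[0,0.014,0],255],
    [[0,0,0],[0,0.0175,0],255],
    [[0,0,0],[0,0.021,0],255],
    [[0,0,0],[0,0.0245,0],255],
    [[0,0,0],[0,0.028,0],255]
  ]
}}

```text
t: 10.35
eef_pos: [552.8, 117.7, 20.7]
tcp_rot: [2.967, -0.001, -0.114]
ft_force: [-0.4, 2.8, -0.1]
opening: 0.004
```

```bash
python3 see.py b3
```

```text
tcp ramp [30.9 -0.4 15.5] force ramp [-2.8 -0.7  0.4] t 10.35 open 0.003817370814508215
top rim 374 x [ 94.  160.1] y [-47.6  47.5] h 44.5
top bd 25 x [ 94.  105.9] y [-39.6 -29. ] h 64.2
   rim tilt [2.1000e-02 4.1665e+01]
side rim 109 x [ 40.5 123.8] y [-49.2 -31.9] h 42.5
   rim tilt [2.4000e-02 4.0992e+01]
```

Call:
{"name": "arm_command", "arguments": {
  "targets": [
    [[0,0,0],[0,0.0035,0],255],
    [[0,0,0],[0,0.007,0],255],
    [[0,0,0],[0,0.0105,0],255],
    [[0,0,0],[0,0.014,0],255],
    [[0,0,0],[0,0.0175,0],255],
    [[0,0,0],[0,0.021,0],255],
    [[0,0,0],[0,0.0245,0],255],
    [[0,0,0],[0,0.028,0],255]
  ]
}}

```text
t: 11.25
eef_pos: [549.7, 90.3, 25.5]
tcp_rot: [2.967, -0.001, -0.114]
ft_force: [0.6, 3.1, 0.5]
opening: 0.003
```

Call:
{"name": "arm_command", "arguments": {
  "targets": [
    [[0,0,0],[0,0.0035,0],255],
    [[0,0,0],[0,0.007,0],255],
    [[0,0,0],[0,0.0105,0],255],
    [[0,0,0],[0,0.014,0],255],
    [[0,0,0],[0,0.0175,0],255],
    [[0,0,0],[0,0.021,0],255],
    [[0,0,0],[0,0.0245,0],255],
    [[0,0,0],[0,0.028,0],255]
  ]
}}

```text
t: 12.05
eef_pos: [546.6, 62.9, 30.4]
tcp_rot: [2.967, -0.001, -0.114]
ft_force: [0.3, 3.4, -0.5]
opening: 0.002
```

```bash
python3 see.py b4
```

```text
tcp ramp [86.8 -0.5 15.5] force ramp [-3.4 -0.1  0.1] t 12.05 open 0.0018037853534815353
top rim 323 x [165.6 216.5] y [-47.5  47.6] h 50.0
   rim tilt [ 0.047 39.313]
side rim 122 x [ 96.6 186.2] y [-49.3 -32.8] h 45.3
side bd 15 x [146.4 157.5] y [-41.3 -28.9] h 65.3
   rim tilt [ 0.076 34.525]
```

View pics/b4.png

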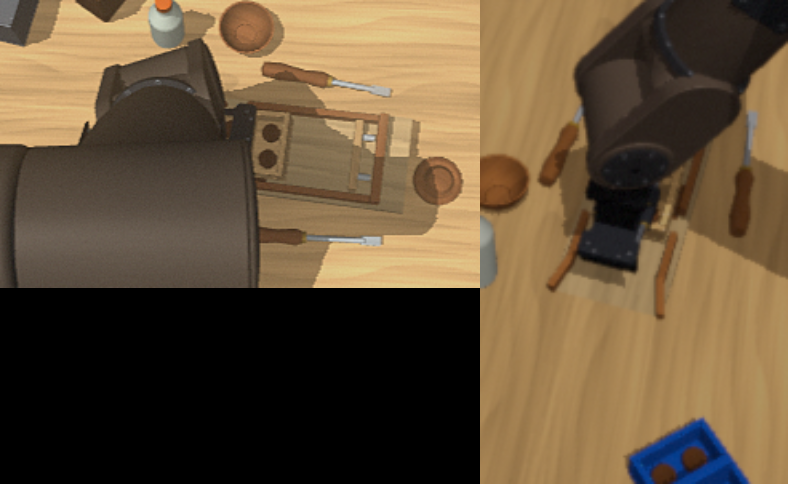

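Call:
{"name": "arm_command", "arguments": {
  "targets": [
    [[0,0,0],[0,0.0035,0],255],
    [[0,0,0],[0,0.007,0],255],
    [[0,0,0],[0,0.0105,0],255],
    [[0,0,0],[0,0.014,0],255],
    [[0,0,0],[0,0.0175,0],255],
    [[0,0,0],[0,0.021,0],255],
    [[0,0,0],[0,0.0245,0],255],
    [[0,0,0],[0,0.028,0],255]
  ]
}}

```text
t: 12.95
eef_pos: [543.5, 35.6, 35.3]
tcp_rot: [2.967, -0.001, -0.114]
ft_force: [1.2, 4.4, 2.3]
opening: 0.006
```

Call:
{"name": "arm_command", "arguments": {
  "targets": [
    [[0,0,0],[0,0.003,0],255],
    [[0,0,0],[0,0.006,0],255],
    [[0,0,0],[0,0.009,0],255],
    [[0,0,0],[0,0.012,0],255],
    [[0,0,0],[0,0.015,0],255],
    [[0,0,0],[0,0.018,0],255],
    [[0,0,0],[0,0.021,0],255],
    [[0,0,0],[0,0.024,0],255]
  ]
}}

```text
t: 13.75
eef_pos: [540.7, 12.1, 39.3]
tcp_rot: [2.967, -0.0, -0.114]
ft_force: [0.2, 1.9, -0.3]
opening: 0.008
```

```bash
python3 see.py b5
```

```text
tcp ramp [138.8  -0.6  15.4] force ramp [-1.9 -0.1 -0. ] t 13.75 open 0.007766849887106943
top rim 212 x [222.2 268. ] y [-45.8  48.1] h 42.7
   rim tilt [-0.079 63.042]
side rim 152 x [147.2 255.3] y [-49.2  45.2] h 47.8
side bd 21 x [202.5 217.7] y [-40.9 -28.4] h 64.3
   rim tilt [-4.300e-02  5.536e+01]
```

View pics/b5.png

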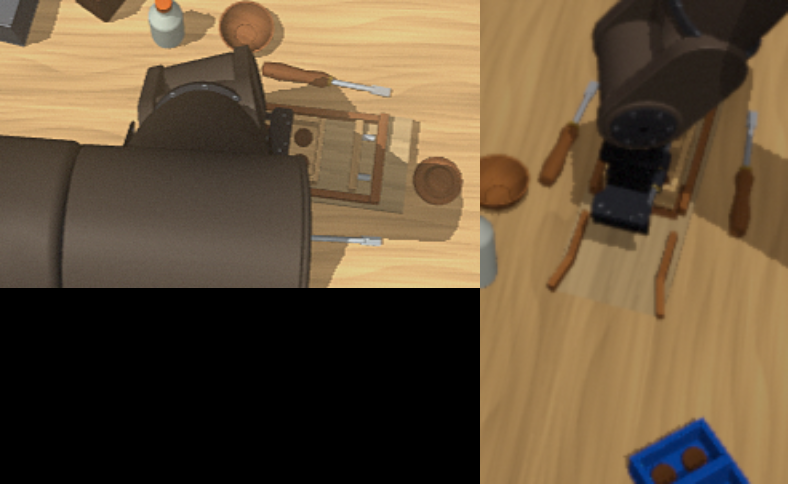

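Call:
{"name": "arm_command", "arguments": {
  "targets": [
    [[0,0,0],[0.0005,0.003,0],255],
    [[0,0,0],[0.0005,0.006,0],255],
    [[0,0,0],[0.0005,0.009,0],255],
    [[0,0,0],[0.0005,0.012,0],255],
    [[0,0,0],[0.0005,0.015,0],255],
    [[0,0,0],[0.0005,0.018,0],255],
    [[0,0,0],[0.0005,0.021,0],255],
    [[0,0,0],[0.0005,0.024,0],255]
  ]
}}

```text
t: 14.65
eef_pos: [538.5, -11.5, 43.5]
tcp_rot: [2.967, -0.001, -0.114]
ft_force: [0.5, 2.1, -1.4]
opening: 0.002
```

Call:
{"name": "arm_command", "arguments": {
  "targets": [
    [[0,0,0],[0,0.0015,0],255],
    [[0,0,0],[0,0.003,0],255],
    [[0,0,0],[0,0.0045,0],255],
    [[0,0,0],[0,0.006,0],255],
    [[0,0,0],[0,0.007,0],255],
    [[0,0,0],[0,0.008,0],255],
    [[0,0,0],[0,0.009,0],255],
    [[0,0,0],[0,0.01,0],255]
  ]
}}

```text
t: 15.45
eef_pos: [537.5, -21.0, 45.2]
tcp_rot: [2.967, -0.001, -0.114]
ft_force: [-0.1, 2.0, -1.5]
opening: 0.007
```

```bash
python3 see.py b6
```

```text
tcp ramp [172.6  -0.   15.4] force ramp [-2.2 -0.3 -1.1] t 15.45 open 0.006951182377842259
top rim 172 x [258.9 301.8] y [-25.5  48.6] h 42.5
   rim tilt [-6.0000e-02  6.0001e+01]
side rim 146 x [180.8 295.2] y [-48.4  45.6] h 45.4
side bd 20 x [235.  249.7] y [-40.3 -28.2] h 65.0
   rim tilt [-3.2000e-02  5.2566e+01]
```

View pics/b6.png

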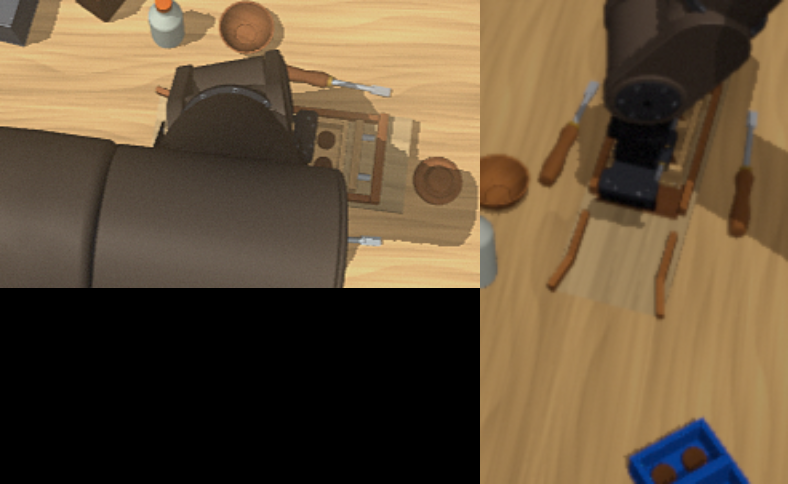

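Call:
{"name": "arm_command", "arguments": {
  "targets": [
    [[0,0,0],[0,0.0006,0],255],
    [[0,0,0],[0,0.0012,0],255],
    [[0,0,0],[0,0.0018,0],255],
    [[0,0,0],[0,0.0024,0],255],
    [[0,0,0],[0,0.003,0],255],
    [[0,0,0],[0,0.0036,0],255],
    [[0,0,0],[0,0.004,0],255],
    [[0,0,0],[0,0.004,0],255]
  ]
}}

```text
t: 16.35
eef_pos: [537.0, -25.0, 45.9]
tcp_rot: [2.967, -0.001, -0.114]
ft_force: [-0.5, 1.7, -1.1]
opening: 0.004
```

```bash
python3 see.py b7
```

```text
tcp ramp [176.7   0.   15.4] force ramp [-1.8 -0.7 -0.8] t 16.35 open 0.00445800465126178
top rim 160 x [262.9 304.7] y [-24.1  48.7] h 42.9
   rim tilt [-2.9000e-02  5.1083e+01]
side rim 143 x [183.8 299.3] y [-48.4  46.3] h 45.5
side bd 16 x [240.4 252.6] y [-40.3 -29.8] h 63.4
   rim tilt [-2.8000e-02  5.1813e+01]
```

Call:
{"name": "arm_command", "arguments": {
  "targets": [
    [[0,0,0],[0,0.0004,0],255],
    [[0,0,0],[0,0.0008,0],255],
    [[0,0,0],[0,0.0012,0],255],
    [[0,0,0],[0,0.0016,0],255],
    [[0,0,0],[0,0.002,0],255],
    [[0,0,0],[0,0.002,0],255]
  ]
}}

```text
t: 17.05
eef_pos: [536.8, -26.9, 46.3]
tcp_rot: [2.967, -0.001, -0.114]
ft_force: [-0.7, 1.1, -0.2]
opening: 0.007
```

```bash
python3 see.py b8
```

```text
tcp ramp [178.6  -0.   15.4] force ramp [-1.  -0.8 -0. ] t 17.05 open 0.007332888585719739
top rim 135 x [265.2 304.8] y [-23.8  48.9] h 42.7
   rim tilt [-4.7000e-02  5.6404e+01]
side rim 152 x [186.1 300. ] y [-48.6  46.5] h 45.8
side bd 18 x [241.  256.7] y [-39.7 -27.8] h 64.8
   rim tilt [-2.6000e-02  5.1417e+01]
```

Call:
{"name": "arm_command", "arguments": {
  "targets": [
    [[0,0,0],[0,0.0004,0],255],
    [[0,0,0],[0,0.0008,0],255],
    [[0,0,0],[0,0.0012,0],255],
    [[0,0,0],[0,0.0015,0],255],
    [[0,0,0],[0,0.0015,0],255]
  ]
}}

```text
t: 17.65
eef_pos: [536.6, -28.4, 46.5]
tcp_rot: [2.967, -0.001, -0.114]
ft_force: [-0.4, 1.5, -0.6]
opening: 0.007
```

```bash
cat >> see.py <<'E'
P,pp,ok=merged()[1];Q=(P-O)@R;x,y,h=Q[...,0],Q[...,1],Q[...,2]
for a,b in((180,215),(215,250),(250,285),(285,303)):
    k=ok&(h>36)&(h<54)&(x>a)&(x<b)&(abs(y)>38)&(abs(y)<51);print(a,k.sum(),np.median(h[k]).round(1) if k.sum() else '')
E
python3 see.py b9
```

```text
tcp ramp [180.1  -0.   15.4] force ramp [-1.5 -0.6 -0.4] t 17.65 open 0.0065659825216497145
top rim 107 x [267.4 304.8] y [-24.2  48.6] h 42.8
   rim tilt [-4.4000e-02  5.5657e+01]
side rim 139 x [187.9 298.1] y [-48.7  44.9] h 45.3
side bd 19 x [242.9 254.3] y [-39.7 -28. ] h 64.9
   rim tilt [-3.6000e-02  5.3774e+01]
180 43 46.5
215 34 46.5
250 32 43.2
285 12 42.9
```

View pics/b9.png

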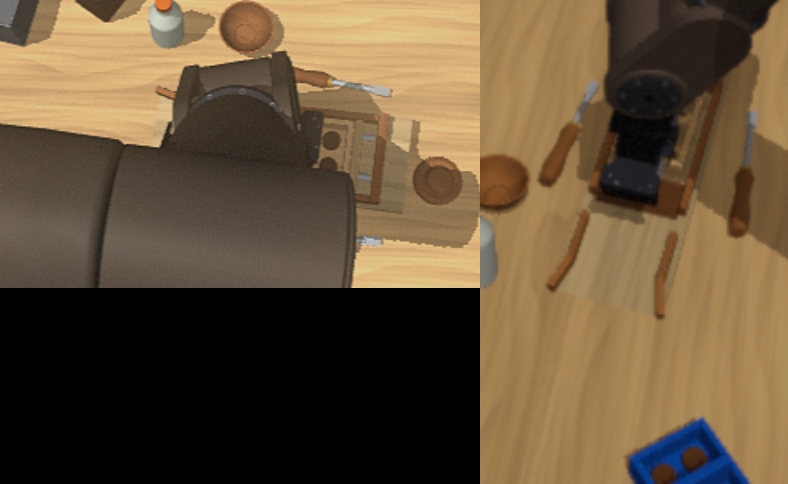

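Call:
{"name": "arm_command", "arguments": {
  "targets": [
    [[0,0,0],[0,0.0003,0],255],
    [[0,0,0],[0,0.0006,0],255],
    [[0,0,0],[0,0.0009,0],255],
    [[0,0,0],[0,0.0012,0],255],
    [[0,0,0],[0,0.0012,0],255]
  ]
}}

```text
t: 18.25
eef_pos: [536.5, -29.6, 46.7]
tcp_rot: [2.967, -0.001, -0.114]
ft_force: [-0.3, 2.6, -0.3]
opening: 0.006
```

```bash
python3 see.py b10
```

```text
tcp ramp [181.3  -0.   15.4] force ramp [-2.5 -0.6  0.1] t 18.25 open 0.005807863381067794
top rim 96 x [267.6 304.8] y [-21.3  48.9] h 43.0
   rim tilt [-0.061 60.386]
side rim 143 x [189.3 302.9] y [-48.5  45.8] h 45.4
side bd 23 x [243.9 257. ] y [-40.1 -28.5] h 62.8
   rim tilt [-1.9000e-02  4.9717e+01]
180 42 47.2
215 35 47.2
250 32 44.0
285 13 42.6
```

Call:
{"name": "arm_command", "arguments": {
  "targets": [
    [[0,0,0],[0,0.0003,0],255],
    [[0,0,0],[0,0.0006,0],255],
    [[0,0,0],[0,0.0008,0],255],
    [[0,0,0],[0,0.0008,0],255]
  ]
}}

```text
t: 18.75
eef_pos: [536.4, -30.3, 46.9]
tcp_rot: [2.967, -0.001, -0.114]
ft_force: [0.1, 2.5, -0.6]
opening: 0.005
```

```bash
python3 see.py b11
```

```text
tcp ramp [182.1   0.   15.4] force ramp [-2.6 -0.2 -0.2] t 18.75 open 0.0048275359416248415
top rim 86 x [268.9 304.8] y [-24.4  49. ] h 41.6
   rim tilt [-0.    41.793]
side rim 128 x [189.9 301.8] y [-48.4  45.4] h 42.1
side bd 20 x [242.2 255.8] y [-39.7 -27.7] h 61.4
   rim tilt [1.800e-02 3.815e+01]
180 34 41.0
215 32 42.4
250 34 42.4
285 15 42.5
```

Rear rim height fell from 47 to 41 to 42 mm: it dropped. Backing off gently, then up.

Call:
{"name": "arm_command", "arguments": {
  "targets": [
    [[0,0,0],[0,-0.001,0],255],
    [[0,0,0],[0,-0.003,0],255],
    [[0,0,0],[0,-0.008,0],255],
    [[0,0,0],[0,-0.015,0],255],
    [[0,0,0],[0,-0.02,-0.02],255],
    [[0,0,0],[0,-0.02,-0.06],255],
    [[0,0,0],[0,-0.02,-0.11],255],
    [[0,0,0],[0,-0.02,-0.13],255]
  ]
}}

```text
t: 19.65
eef_pos: [542.3, 12.9, 175.3]
tcp_rot: [2.968, -0.005, -0.113]
ft_force: [0.1, -0.1, -0.2]
opening: 0.003
```

Call:
{"name": "arm_command", "arguments": {
  "targets": [
    [[0,0,0],[0,-0.05,-0.03],255],
    [[0,0,0],[0,-0.1,-0.05],255],
    [[0,0,0],[0,-0.15,-0.05],255],
    [[0,0,0],[0,-0.2,-0.05],255],
    [[0,0,0],[0,-0.24,-0.05],255],
    [[0,0,0],[0,-0.24,-0.05],255],
    [[0,0,0],[0,-0.24,-0.05],255]
  ]
}}

```text
t: 20.35
eef_pos: [568.3, 256.4, 178.3]
tcp_rot: [2.967, 0.0, -0.111]
ft_force: [-0.7, 0.1, 0.1]
opening: 0.004
```

```bash
python3 see.py b12
python3 - <<'E'
import cv2,numpy as np
print('')
cv2.imwrite('pics/top_end.png',np.load('top.npz')['p'])
E
```

```text
tcp ramp [-79.1  -0.7 195.1] force ramp [-0.  -0.7  0.1] t 20.35 open 0.00360794535026422
top rim 504 x [191.9 304.4] y [-46.8  48.6] h 42.2
top bd 175 x [245.3 256.8] y [-36.8  39.3] h 62.3
   rim tilt [ 0.    42.303]
side rim 85 x [218.2 277.3] y [ 5.  47.2] h 43.6
side bd 57 x [242.9 255.6] y [-1.7 38.6] h 61.3
   rim tilt [-4.000e-03  4.623e+01]
180 0 
215 32 42.8
250 15 41.8
285 0
```

View pics/b12.png

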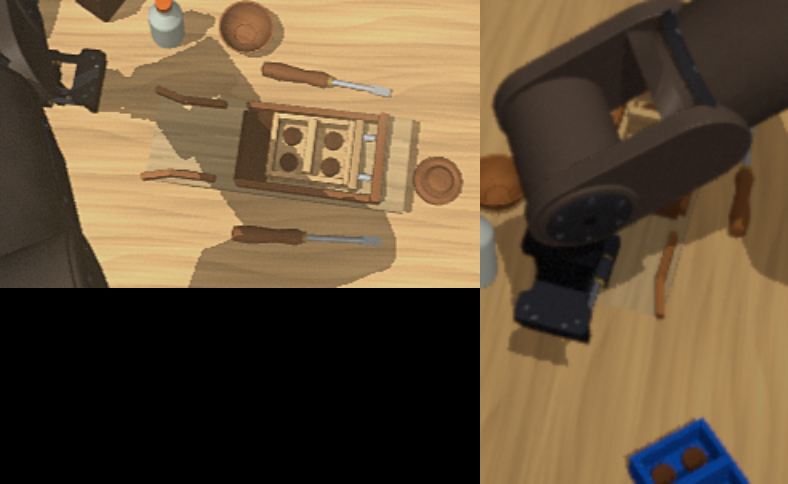

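View pics/top_end.png

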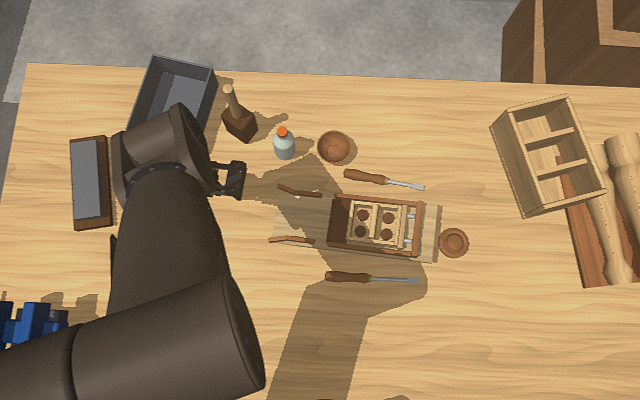

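The tote lies flat in the berth in the top view, centred near pixel (380,226). Its rim is 42.2 mm above the deck with zero tilt, and its centre is about 251 mm up and 1 mm off the middle line. The gripper is clear at (230,180). Gouges, dish, glue, mallet and rosette are where they were.

```bash
python3 -c "
from cell import env
print(env.job_done())"
```

```text
the job is handed in; nothing more can be done
None
```

The tote is sitting flat in the upper berth and is released. I handed the job in at about 20.5 s of the 67 s allowed; it reports no verdict.

**What I did:** I gripped the wooden tote by its board and set it down on the lower ramp between the rails, with its centre 65 mm up from the toe. I then let go and pushed its trailing wall uphill with closed fingers. The lip's drop came out at about 188 mm in the images. The wrist force, read at the end of each push, was 1 to 5 N. I pushed in steps of 1 mm or less until the trailing end fell, when its rim went from 47 to about 41.5 mm above the deck. After that I backed off and drew the arm away.

**Last checks:**
- **Top view:** the rim is 42.2 mm above the deck with tilt 0.000. The tote's centre is about 251 mm up from the toe and about 1 mm off the middle line.
- **Wrist force:** about 0 after the arm withdrew, and nothing was touching the gripper.
- **Side view:** the arm partly hid the tote. The few rim points still visible read 41.8 to 43.6 mm, which is within about 2 mm of the top view.
- **Bystanders:** gouges, mallet, glue, dish and rosette looked unmoved in the top picture, by eye only. The offcut was hidden by the arm in the last pictures, so I could not confirm it; nothing came near it except the arm passing overhead.

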